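Pack out the specimen holder with spacer plates until the jaw closes snug

TASK

The white gear module in the specimen holder on the microscope bench is loose, because the sliding jaw runs out of travel before it reaches it. Stand aluminium spacer plates from the wooden rack upright side by side on the holder's bed, between the module and the jaw, until there are enough of them, then push the jaw up by its black paddle until it feels snug, with no play left between backstop, module, plates and jaw. Do not force it, keep the module down on the bed against its backstop, leave the plates you do not need in the rack, and do not disturb anything else.

Things in the scene. Friction and masses are not known exactly. Their poses are not given: they have to be found in the camera images.
- holder: specimen holder, fixed: grey bed 250 x 84 x 20 mm (x along the bed, y across), origin at the centre of its underside; the bed's top, on which module and plates stand, is 20 mm above the origin. Steel lips 8 mm high leave 76 mm of width between them. The backstop is at the -x end, the jaw at the +x end.
- jaw (a joint): travel of the sliding jaw, m: 0 = fully back (face 48 mm to +x of the holder origin), grows as it closes towards -x of the holder; end stop at 0.028 (face at 20 mm). About 4 N of friction, stays where left, starts nearly fully back. The plates needed vary (1 to 3): enough when the jaw comes up firm before its end stop. Jaw block 64 mm long, 74 wide, top 58 mm above the table.
- jaw_face (a point): centre of the jaw's flat face that looks to the backstop, 40 mm above the table; x points away from the backstop
- jaw_grip (a point): grip point on the jaw's black upright paddle: paddle 14 mm thick (along holder x), 50 mm wide (along holder y), top at 151 mm above the table; the point is on its centre, 135 mm above the table and 42 mm behind the jaw face
- stop_face (a point): centre of the fixed backstop's face that the module rests against, 40 mm above the table; x points to the jaw. Its place along the bed varies. Steel block 18 x 74 x 38 mm with a small black knob
- specimen_mid (a point): centre of the white gear module (loose, 0.35 kg): 70 mm along the bed (x), 60 mm across, 38 mm high, two solid white end cheeks with black rods and brass gears between; stands on the bed against the backstop, so its other end is 35 mm to +x of this point
- specimen: the same gear module; origin at the centre of its underside
- backstop: the fixed backstop block; origin under its face, on the bed
- rack: fixed wooden rack 164 x 84 mm with four slots across it, 40 mm apart along its x (at -60, -20, 20, 60 mm), 20 mm wide; slot floor 12 mm, ribs 30 mm above the table; origin at the centre of its underside. Plates stand with their x along the rack's x
- plate1_mid (a point): one of three identical aluminium spacer plates, upright in the rack at the start (slot varies): 16 mm thick (its x); foot 60 mm wide (its y), 44 mm high; above it a central tab 34 mm wide, up to 89 mm total height (z up); about 0.18 kg. Point on its middle, 44 mm above its underside; the middle of the tab is 22 mm above this point.
- plate2_mid (a point): one of three identical aluminium spacer plates, upright in the rack at the start (slot varies): 16 mm thick (its x); foot 60 mm wide (its y), 44 mm high; above it a central tab 34 mm wide, up to 89 mm total height (z up); about 0.18 kg. Point on its middle, 44 mm above its underside; the middle of the tab is 22 mm above this point.
- plate3_mid (a point): one of three identical aluminium spacer plates, upright in the rack at the start (slot varies): 16 mm thick (its x); foot 60 mm wide (its y), 44 mm high; above it a central tab 34 mm wide, up to 89 mm total height (z up); about 0.18 kg. Point on its middle, 44 mm above its underside; the middle of the tab is 22 mm above this point.
- cassette_mid (a point): bystander, to be left where it is: black slide cassette 18 x 70 x 58 mm high without a tab, standing in one slot of the rack; point at its centre
- rodframe: bystander, to be left where it is: frame of black rods 90 x 120 x 85 mm beyond the holder
- dish: bystander, to be left where it is: shallow glass dish, 90 mm across, 16 mm high
- wash: bystander, to be left where it is: white plastic bottle, 60 mm across, 140 mm high
- driver: bystander, to be left where it is: screwdriver lying on the bench, 160 mm
- slidebox: bystander, to be left where it is: cardboard box 85 x 160 x 35 mm
- loupe: bystander, to be left where it is: black loupe, 48 mm across, 34 mm high
Not all that is in view belongs to the job. Leave any red look-alike of the part that bears plate3_mid alone.

How it is judged:
By the outcome, as a careful person would: the job done as asked, in the order asked, and still so for the second after the job is handed in, with the robot touching nothing.
It also fails if it takes over 72 s, if anything falls off the work surface, if the arm or the gripper's body presses on something with over 40 N, if the wrist force passes 120 N, or if a joint passes its speed limit or range.

ROBOT

A 6-joint arm with a two-finger parallel gripper is mounted at the origin on the work surface. World frame = base frame: x ahead of the robot, y to its left, z up, the work surface at z = 0. Lengths are in m, angles in rad, forces in N, time in s.
With the tool pointing down it reaches from about 0.35 to 0.775 m from the base axis. Payload 5.5 kg.
Tool frame: the origin (TCP) lies at the very end of the fingers, on their centre line; the grasp point (between the pads) lies 19 mm behind it; z points along the fingers, y is the line along which they close (so a half turn about z gives the same grasp; the last joint's range is limited). The gripper opens to 85 mm and grips with 20 to 120 N. Pads are 22 mm wide; open, the fingers measure 114 mm over their backs; the gripper's body (76 mm by 85 mm) begins 54 mm behind the grasp point. The pads swing forward as they close: fully open they stand 13 mm farther back than shut.
Start: joints at [-1.414, 0.313, 0.046, 1.304, 0, 1.431], TCP at [0.168, -0.55, 0.231] pointing down, gripper open.
Joint ranges: [-2.76, 2.76], [-0.86, 1.69], [-1.03, 1.26], [-2.2, 2.34], [-1.47, 1.5], [-3.14, 3.14]. Speed limits (rad/s): [2.57, 2.57, 3.14, 3.14, 3.14, 3.14].

INTERFACE

Orientations are given as a unit quaternion [w, x, y, z].
In Python, from workcell import env, cams, ticket, spotter gives the robot as it stands.
- The arm moves only by the tool jog_arm, never from a script. Its argument "increments" is a list that holds one entry, the list of rows, each a list of 7 numbers: the shift along the tool's x, y, z in units of 0.25 m (1.0 is 0.25 m), then the turn, a rotation vector about the tool's x, y, z in units of 180 degrees (1.0 is 180 degrees), then the closure in counts, from 0 (fully open) to 255 (shut). A call has 1 to 20 rows; each row shifts and turns the commanded pose from where the row before left it, along the tool's axes as they then stand; what a row does not reach is not made up. A row lasts 1/10 s, in which the tool goes at most 50 mm and 8.59 degrees, less where a joint would pass 70% of its speed; a pose out of reach is approached as far as the arm can. A call with a number of a shift or a turn outside -1 to 1 is refused whole. A call with a gripper value outside its range is refused whole. The fingers move at their own pace and stop on an object; "force" is the grip in N (left out, the last holds). Time passes only in rows, so rows that do not move let the fingers close. It gives the time, the measured TCP pose, the force, the opening and the grip force at its end, in the units of the state.
- env.get_state(): the state, without advancing time (a new reading comes with each control period).
- cams.read_camera(name): name is "scene" or "top"; returns a dict with "pixels" (400x640x3 uint8, red, green, blue), "fx", "fy", "cx", "cy" (pixels), "xyz" and "attitude" of the camera in the world. Camera axes: x right, y down, z forward; pixel columns grow to the right and rows downward; lengths in m; the calibration is good to about 2 mm. A picture is of the moment at which its call begins. There is no depth.
- ticket.hand_in(): hands the job in; it is judged then, once.
Trained networks look in the newest picture that a camera, given by its name, has taken for a name from the list of things; names that differ only in an ending like _2 or _b are one class to them, and where a whole thing is asked for, a point or a joint stands for the part that bears it (a point fixed in the world has none). Each returns a list of dicts, best first, with "conf" (0 to 1); they miss things now and then, are a little off and sometimes report something else, mostly with a low value. They report only what shows in the picture. A call takes as long as a camera call. They do not tell look-alikes from the thing itself.
- spotter.find_in(target, camera): "uv" ([column, row] in pixels, amid what is visible of it).
- spotter.cut_out(target, camera): "region" (400x640 bool, what is visible of it) and "uv" ([column, row] in pixels, amid what is visible of it).
- spotter.landmark_of(target, camera): "uv" ([column, row] in pixels: a listed point, or the origin of a listed thing).
The state is a dict: "clock": time; "joint_pos": joint angles; "qvel": joint speeds; "tau": joint torques, N m; "tcp_pos": TCP position; "orientation": TCP orientation; "wrist_force": force on the tool from outside, world axes, zero at the start; "ft_torque": the same for the moment, N m; "finger_gap": finger opening in m; "grip_force": force on a finger pad.
Only numpy, scipy, OpenCV 4.12 (cv2) and the standard library are available. Lean on these libraries where they do the work, as an engineer would, in place of code of your own. Each camera call takes 0.05 s, during which the arm holds its last target. There are 200 camera calls.

## Working session

There is one attempt and no reset: what is moved stays moved. The work goes in short steps, Python scripts to look and compute and a tool call to move; the robot and the scene stay as the last step left them, time stands still between calls to the robot, and variables do not carry over. Pictures are saved under pics/ and viewed, at most 10 in all, crops included, and the job is handed in when it is done.

Besides the shell and the picture viewer there is one more tool, called after "Request:" as name(argument=value, ...), one argument or row to a line, values as JSON. jog_arm: Moves the arm, as the interface text tells. Shifts and turns lie within -1 to 1; 1 stands for 0.25 m of shift or 180 degrees of turn. Its arguments: {"type":"object","properties":{"increments":{"type":"array"},"force":{"type":"number"}},"required":["increments"]}

```bash
mkdir -p pics; ls; cat > h.py <<'E'
import numpy as np, cv2
from scipy.spatial.transform import Rotation as R
from workcell import env, cams, ticket, spotter
def q2R(q): return R.from_quat([q[1],q[2],q[3],q[0]]).as_matrix()
def camR(c):
    a=np.array(c["attitude"]); return a if a.shape==(3,3) else q2R(a)
def ray(c,uv):
    d=camR(c)@np.array([(uv[0]-c["cx"])/c["fx"],(uv[1]-c["cy"])/c["fy"],1.]); return np.array(c["xyz"]),d/np.linalg.norm(d)
def atz(c,uv,z):
    o,d=ray(c,uv); return o+d*(z-o[2])/d[2]
def tri(c1,u1,c2,u2):
    A=np.zeros((3,3));b=np.zeros(3)
    L=[]
    for c,u in((c1,u1),(c2,u2)):
        o,d=ray(c,u);P=np.eye(3)-np.outer(d,d);A+=P;b+=P@o;L.append((o,d))
    x=np.linalg.solve(A,b); return x,max(np.linalg.norm(np.cross(x-o,d)) for o,d in L)
def proj(c,p):
    v=camR(c).T@(np.array(p)-np.array(c["xyz"])); return np.array([c["fx"]*v[0]/v[2]+c["cx"],c["fy"]*v[1]/v[2]+c["cy"]])
def save(c,n): cv2.imwrite("pics/"+n,c["pixels"][:,:,::-1])
E
python3 - <<'E'
from h import *
s=cams.read_camera("scene");t=cams.read_camera("top")
for c in(s,t): print(c["fx"],c["cx"],c["cy"],c["xyz"],c["attitude"])
save(s,"s0.png");save(t,"t0.png")
for n in["plate1_mid","jaw_grip","jaw_face","stop_face","specimen_mid","specimen","cassette_mid","rack","holder","backstop"]:
    for nm in("scene","top"):
        print(n,nm,[(np.round(d["uv"],1).tolist(),round(d["conf"],2)) for d in spotter.landmark_of(n,nm)])
st=env.get_state();print(st)
E
```

```text
pics
392.11691596544006 326.8099971997902 201.1771102977437 [ 1.43287665 -0.6187074   0.76116401] [-0.43091431  0.76334344  0.42446739 -0.22681948]
398.6277100164269 323.60086604484343 193.53487547737134 [ 0.41462955 -0.04122427  1.23594218] [ 0.04650232 -0.70224226  0.70884709 -0.04721384]
plate1_mid scene [([279.1, 221.5], 0.75), ([180.5, 252.8], 0.42), ([262.7, 249.5], 0.21)]
plate1_mid top [([377.8, 211.8], 0.58), ([198.4, 164.1], 0.5)]
jaw_grip scene [([378.3, 179.3], 0.79)]
jaw_grip top [([252.8, 190.6], 0.83)]
jaw_face scene [([371.5, 208.8], 0.74), ([349.1, 223.9], 0.41)]
jaw_face top []
stop_face scene [([380.0, 179.7], 0.68), ([339.6, 222.2], 0.51)]
stop_face top [([320.8, 191.1], 0.49), ([304.3, 190.6], 0.17)]
specimen_mid scene [([346.1, 222.0], 0.5)]
specimen_mid top [([307.1, 191.7], 0.94)]
specimen scene [([347.8, 226.8], 0.67), ([300.6, 208.1], 0.51)]
specimen top [([303.2, 190.0], 0.56)]
cassette_mid scene [([255.0, 238.2], 0.76)]
cassette_mid top [([403.1, 204.2], 0.53)]
rack scene [([263.3, 247.9], 0.77), ([242.3, 241.8], 0.36), ([438.6, 216.5], 0.21)]
rack top [([
[... 266 characters left out ...]
_pos': array([-1.41359882e+00,  3.13205200e-01,  4.61353313e-02,  1.30359567e+00,
        2.30488437e-05,  1.43122764e+00]), 'qvel': array([-7.89027730e-04, -7.91472206e-04,  5.15810499e-05,  8.57365663e-04,
        1.58340120e-03, -6.26200318e-04]), 'tau': array([-2.33891578e-04, -4.80481732e+01,  2.98815590e+01,  3.85628009e-04,
       -2.49389395e-04,  2.73359831e-06]), 'tcp_pos': array([ 0.16817116, -0.54992136,  0.2313347 ]), 'orientation': array([6.52877599e-05, 9.89011410e-01, 1.47839191e-01, 1.21003574e-05]), 'wrist_force': array([-0.41903616,  0.17667016,  0.19180213]), 'ft_torque': array([-0.01335063, -0.03948365, -0.00112738]), 'grip_force': 0.0, 'finger_gap': 0.08539466819263371}
```

View images.

View pics/s0.png

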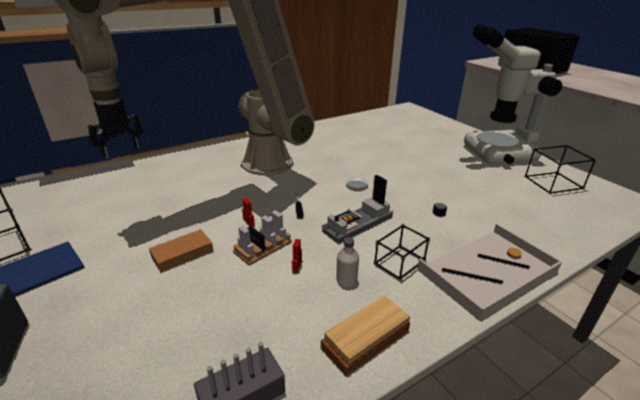

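View pics/t0.png

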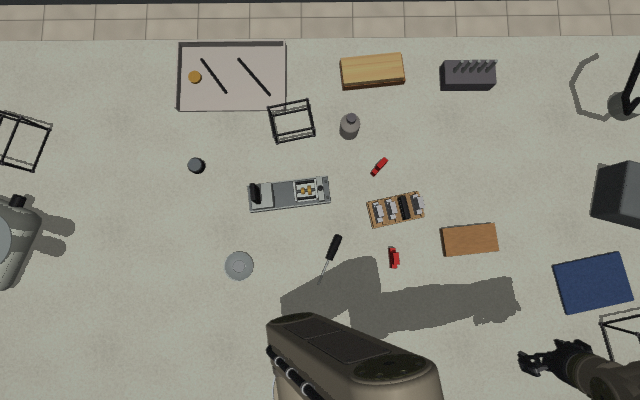

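Scene: rack at (262,240), holder at (358,215), red look-alikes at (248,213) and (297,255). Top: holder (289,193), rack (396,209) with light plates near (378,212), (391,208), (418,203) and the black cassette at (404,206); red look-alikes at (379,166) and (393,258), which I leave alone. Close crop next.

```bash
python3 - <<'E'
import cv2,numpy as np
t=cv2.imread("pics/t0.png");s=cv2.imread("pics/s0.png")
a=cv2.resize(t[160:240,240:440],None,fx=4,fy=4,interpolation=cv2.INTER_CUBIC)
b=cv2.resize(s[165:265,225:425],None,fx=4,fy=4,interpolation=cv2.INTER_CUBIC)[:270+130]
b=cv2.resize(b,(560,280))
a=cv2.copyMakeBorder(a,0,0,0,0,0);b=cv2.copyMakeBorder(b,0,0,0,240,0)
cv2.imwrite("pics/c0.png",np.vstack([a,b]))
E
cat > m.py <<'E'
from h import *
s=cams.read_camera("scene");t=cams.read_camera("top")
# heights above table
for n,z in [("jaw_grip",.135),("specimen_mid",.039),("holder",0),("rack",0),("cassette_mid",.041),("stop_face",.04)]:
    T=spotter.landmark_of(n,"top")
    for d in T[:2]: print(n,"top",round(d["conf"],2),np.round(atz(t,d["uv"],z),4))
    S=spotter.landmark_of(n,"scene")
    for d in S[:1]: print(n,"scene",round(d["conf"],2),np.round(atz(s,d["uv"],z),4))
for c,nm in((t,"top"),(s,"scene")):
    for d in spotter.cut_out("plate1_mid",nm): 
        print("plate",nm,round(d["conf"],2),np.round(d["uv"],1),d["region"].sum())
for n in("holder","rack"):
    d=spotter.cut_out(n,"top")[0];m=d["region"].astype(np.uint8)
    pts=np.argwhere(m)[:,::-1].astype(np.float32);r=cv2.minAreaRect(pts);print(n,d["conf"],r)
    print(np.round([atz(t,p,.02)[:2] for p in cv2.boxPoints(r)],3).tolist())
E
python3 m.py
```

```text
jaw_grip top 0.8 [0.5688 0.1526 0.135 ]
jaw_grip top 0.51 [ 0.5192 -0.2343  0.135 ]
jaw_grip scene 0.87 [0.5451 0.1687 0.135 ]
specimen_mid top 0.61 [0.5847 0.0137 0.039 ]
specimen_mid top 0.58 [ 0.5073 -0.2155  0.039 ]
specimen_mid scene 0.73 [0.5874 0.0068 0.039 ]
holder top 0.73 [ 0.5194 -0.2146  0.    ]
holder top 0.63 [0.5905 0.0684 0.    ]
holder scene 0.92 [0.57   0.0856 0.    ]
rack top 0.85 [ 0.5349 -0.2546  0.    ]
rack top 0.49 [0.5843 0.0209 0.    ]
rack scene 0.75 [ 0.5266 -0.2651  0.    ]
cassette_mid top 0.78 [ 0.5358 -0.2799  0.041 ]
cassette_mid scene 0.64 [ 0.524  -0.2818  0.041 ]
stop_face top 0.62 [ 0.591 -0.027  0.04 ]
stop_face scene 0.74 [ 0.5838 -0.0131  0.04  ]
plate top 0.68 [376.9 214.1] 156
plate top 0.51 [275.  192.8] 1719
plate scene 0.66 [280.  221.1] 305
holder 0.67 ((288.3442077636719, 193.5931854248047), (29.930328369140625, 81.72900390625), 83.34557342529297)
[[0.61, 0.196], [0.638, -0.055], [0.545, -0.065], [0.518, 0.184]]
rack 0.83 ((395.095458984375, 209.2471923828125), (27.357908248901367, 55.09058380126953), 77.00537872314453)
[[0.549, -0.171], [0.586, -0.337], [0.504, -0.352], [0.467, -0.187]]
```

View pics/c0.png

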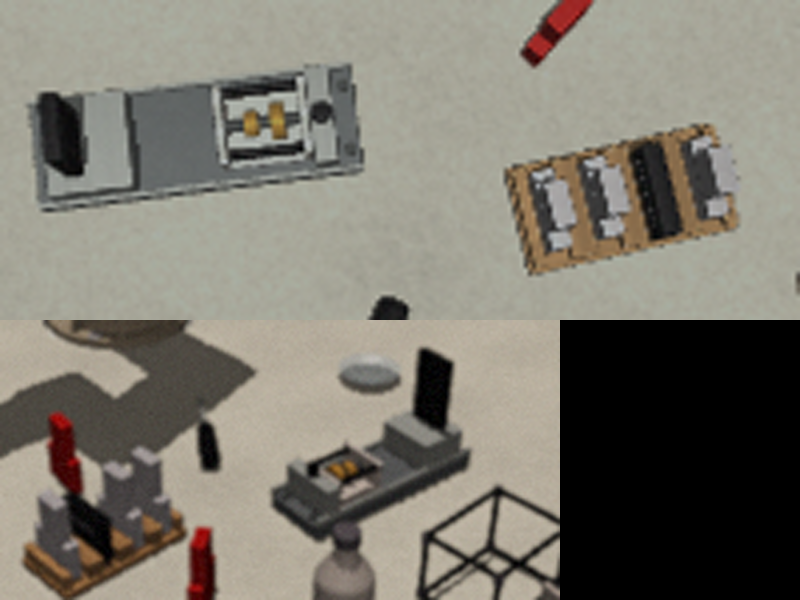

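The crop shows three untinted aluminium plates in the rack (crop (553,205), (605,195), (710,175)). The cassette is in the third slot (655,190). The red look-alikes stand outside the rack. Next I'll fit the rack and holder poses to their silhouettes.

```bash
cat > fit.py <<'E'
from h import *
from scipy.optimize import minimize
s=cams.read_camera("scene");t=cams.read_camera("top")
def box(x0,x1,w,z0,z1): return np.array([[x,y,z] for x in(x0,x1) for y in(-w/2,w/2) for z in(z0,z1)])
def place(P,p): c,n=np.cos(p[2]),np.sin(p[2]); return np.c_[P[:,0]*c-P[:,1]*n+p[0],P[:,0]*n+P[:,1]*c+p[1],P[:,2]]
K=16
def sil(c,boxes,p,win,hull_all=False):
    x0,y0,x1,y1=win;im=np.zeros(((y1-y0)*K//2,(x1-x0)*K//2),np.uint8)
    qs=[np.array([proj(c,v) for v in place(B,p)]) for B in boxes]
    for q in qs:
        h=cv2.convexHull(((q-[x0-.5,y0-.5])*K/2).astype(np.float32)).round().astype(np.int32); cv2.fillPoly(im,[h],255)
    return cv2.resize(im,(x1-x0,y1-y0),interpolation=cv2.INTER_AREA)/255.
def mask(c,win,kind):
    x0,y0,x1,y1=win;p=c["pixels"][y0:y1,x0:x1].astype(int);d=p[...,0]-p[...,2]
    return d
def fit(boxes,views,p0):
    def f(p): return sum(((sil(c,boxes,p,w)-m)**2)[ok].sum() for c,w,m,ok in views)
    best=minimize(f,p0,method="Nelder-Mead",options=dict(initial_simplex=[p0]+[np.array(p0)+e for e in np.diag([.01,.01,.06])],xatol=1e-4,fatol=.05,maxiter=250))
    return best.x,best.fun
E
python3 - <<'E'
from fit import *
p=lambda c,u,v:c["pixels"][v,u].tolist()
print("top bg",p(t,350,200),p(t,280,170),"bed",p(t,282,195),"jaw",p(t,265,195),"wood",p(t,385,210),p(t,400,197),"lip",p(t,290,209))
print("scene bg",p(s,330,200),p(s,320,240),"holder side",p(s,340,236),p(s,330,228),p(s,367,210),"wood",p(s,250,255),p(s,270,240))
vis=[]
for c,w in((t,(240,170,340,220)),(t,(360,185,430,235)),(s,(315,170,400,245)),(s,(230,205,300,265))):
    q=c["pixels"][w[1]:w[3],w[0]:w[2]].astype(int);d=q[...,0]-q[...,2]
    vis.append(cv2.resize(np.clip(d*4+100,0,255).astype(np.uint8),(390,290)))
cv2.imwrite("pics/d.png",np.vstack([np.hstack(vis[:2]),np.hstack(vis[2:])]))
E
```

```text
top bg [168, 168, 156] [168, 168, 155] bed [98, 102, 102] jaw [148, 153, 147] wood [137, 109, 75] [24, 24, 23] lip [167, 166, 152]
scene bg [183, 173, 157] [182, 175, 158] holder side [92, 91, 84] [60, 58, 58] [57, 58, 53] wood [93, 75, 64] [67, 66, 67]
```

View pics/d.png

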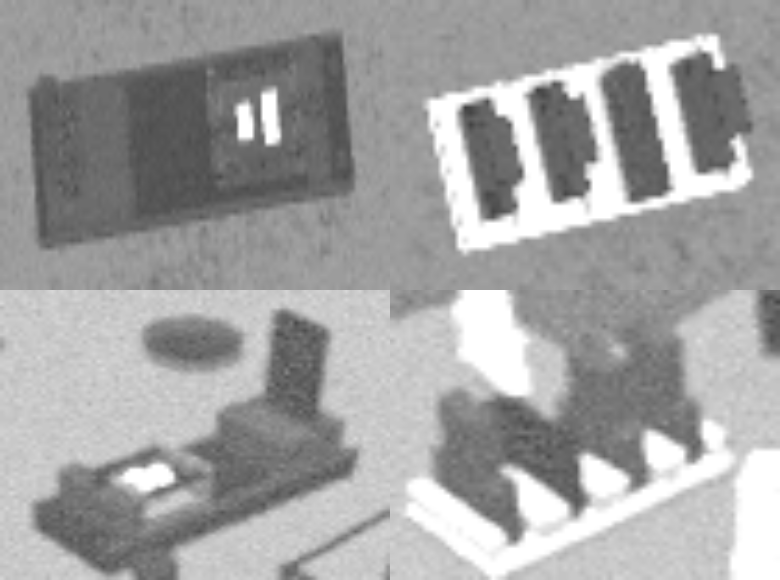

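The R-B map separates both objects cleanly in the top view: the holder spans crop (30-355, 35-245) and the rack (430-750, 35-250). I'll fit from that.

```bash
cat >> fit.py <<'E'
def hullmask(m):
    n,l,st,_=cv2.connectedComponentsWithStats(m.astype(np.uint8),connectivity=8)
    k=1+np.argmax(st[1:,4]);return l==k
def hullfill(m):
    pts=np.argwhere(m)[:,::-1].astype(np.int32);o=np.zeros(m.shape,np.uint8);cv2.fillPoly(o,[cv2.convexHull(pts)],1);return o>0
def dmap(c,w): return mask(c,w,0)
RB=[box(-.082,.082,.084,0,.03)]
HB=[box(-.125,.125,.084,0,.02),box(-.125,.125,.084,.0,.028),box(.083,.097,.05,.05,.151)]
def rack_pose():
    w=(360,185,430,235);m=hullfill(hullmask(dmap(t,w)>25)).astype(float)
    return fit(RB,[(t,w,m,np.ones(m.shape,bool))],[.527,-.262,np.radians(102.6)])
def holder_pose():
    w=(240,170,340,220);m=cv2.GaussianBlur(dmap(t,w).astype(np.float32),(3,3),0)<6.5
    m=hullfill(hullmask(m)).astype(float)
    return fit(HB,[(t,w,m,np.ones(m.shape,bool))],[.572,.068,np.radians(96.4)])
E
python3 - <<'E'
from fit import *
r,fr=rack_pose();h,fh=holder_pose()
print("rack",r[:2],np.degrees(r[2]),fr,"holder",h[:2],np.degrees(h[2]),fh)
np.savez("pose.npz",r=r,h=h)
# check overlay
vis=[]
for c,w in((t,(240,170,340,220)),(t,(360,185,430,235)),(s,(315,170,400,245)),(s,(230,205,300,265))):
    k=6;im=cv2.resize(c["pixels"][w[1]:w[3],w[0]:w[2]],None,fx=k,fy=k,interpolation=cv2.INTER_CUBIC)[:,:,::-1].copy()
    L=[(HB[0],h),(RB[0],r),(box(.083,.097,.05,.05,.151),h),(box(.048,.112,.074,.02,.058),h)]
    for xs in(-.06,-.02,.02,.06): L.append((box(xs-.01,xs+.01,.07,.03,.03),r))
    for B,p in L:
        q=(np.array([proj(c,v) for v in place(B,p)])-[w[0]-.5,w[1]-.5])*k
        for a in range(8):
            for b in range(a+1,8):
                if bin(a^b).count("1")==1: cv2.line(im,tuple(int(x) for x in q[a].round()),tuple(int(x) for x in q[b].round()),(0,255,0),1)
    vis.append(cv2.resize(im,(395,295)))
cv2.imwrite("pics/o.png",np.vstack([np.hstack(vis[:2]),np.hstack(vis[2:])]))
# profile along holder centreline in top view: bed z .02, at y offset +-.02 ; raw grey
for z,y in((.058,-.025),(.058,.025),(.039+.019,.0)):
    xs=np.arange(-.12,.08,.003);P=place(np.c_[xs,np.full_like(xs,y),np.full_like(xs,z)],h)
    g=t["pixels"].mean(2).astype(np.float32);uv=np.array([proj(t,p) for p in P],np.float32)
    v=cv2.remap(g,uv[:,0][None],uv[:,1][None],cv2.INTER_LINEAR)[0]
    print(y,[(int(round(x*1000)),int(a)) for x,a in zip(xs,v)])
E
```

```text
rack [ 0.52637426 -0.26138488] 102.19600853850059 20.86782006920415 holder [0.57791305 0.06465696] 96.55866616014416 73.04361399461746
-0.025 [(-120, 95), (-117, 95), (-114, 98), (-111, 96), (-108, 78), (-105, 119), (-102, 145), (-99, 144), (-96, 145), (-93, 143), (-90, 125), (-87, 147), (-84, 159), (-81, 78), (-78, 33), (-75, 40), (-72, 45), (-69, 46), (-66, 44), (-63, 35), (-60, 28), (-57, 30), (-54, 33), (-51, 37), (-48, 43), (-45, 44), (-42, 43), (-39, 36), (-36, 29), (-33, 29), (-30, 32), (-27, 50), (-24, 113), (-21, 159), (-18, 126), (-15, 95), (-12, 96), (-9, 97), (-6, 98), (-3, 98), (0, 96), (3, 96), (6, 98), (9, 99), (12, 99), (15, 98), (18, 98), (21, 99), (24, 99), (27, 100), (30, 99), (33, 97), (36, 98), (39, 98), (42, 74), (45, 55), (48, 101), (51, 144), (54, 144), (57, 145), (60, 145), (63, 144), (66, 145), (69, 145), (72, 145), (75, 144), (78, 112)]
0.025 [(-120, 97), (-117, 87), (-114, 88), (-111, 94), (-108, 84), (-105, 123), (-102, 153), (-99, 152), (-96, 154), (-93, 151), (-90, 121), (-87, 140), (-84, 151), (-81, 70), (-78, 24), (-75, 29), (-72, 39), (-69, 43), (-66
[... 591 characters left out ...]
-108, 85), (-105, 53), (-102, 40), (-99, 42), (-96, 42), (-93, 42), (-90, 62), (-87, 130), (-84, 157), (-81, 102), (-78, 74), (-75, 74), (-72, 74), (-69, 92), (-66, 116), (-63, 122), (-60, 104), (-57, 80), (-54, 73), (-51, 81), (-48, 107), (-45, 120), (-42, 116), (-39, 88), (-36, 68), (-33, 71), (-30, 74), (-27, 78), (-24, 117), (-21, 154), (-18, 116), (-15, 92), (-12, 100), (-9, 100), (-6, 100), (-3, 101), (0, 101), (3, 101), (6, 102), (9, 102), (12, 100), (15, 100), (18, 100), (21, 100), (24, 100), (27, 100), (30, 101), (33, 101), (36, 100), (39, 97), (42, 70), (45, 58), (48, 110), (51, 147), (54, 149), (57, 149), (60, 149), (63, 148), (66, 149), (69, 149), (72, 150), (75, 147), (78, 104)]
```

View pics/o.png

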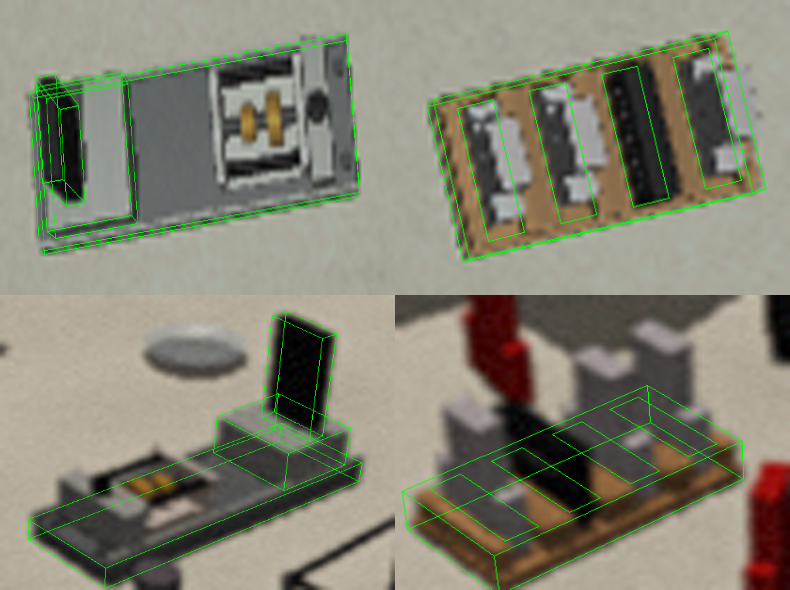

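Overlay fits to within about 2 mm. In holder x, the module end is at about -19 mm and the jaw face at about +48, a 67 mm gap: two plates would need 35 mm of travel (the stop is at 28), three need about 19, so three it is. The plates are in slots +60, +20 and -60, the cassette in -20.

```bash
cat > plan.py <<'E'
from h import *
import sys,json
z=np.load("pose.npz")
def H(x,y=0): h=z["h"];return h[:2]+np.array([[np.cos(h[2]),-np.sin(h[2])],[np.sin(h[2]),np.cos(h[2])]])@[x,y]
def K(x,y=0): h=z["r"];return h[:2]+np.array([[np.cos(h[2]),-np.sin(h[2])],[np.sin(h[2]),np.cos(h[2])]])@[x,y]
def rows(legs,start=None):
    """legs: list of (xyz, tool-x angle deg, nrows, grip)"""
    st=env.get_state();p=np.array(st["tcp_pos"]) if start is None else np.array(start[0]);M=q2R(st["orientation"]) if start is None else start[1]
    out=[]
    for tgt,ang,n,g in legs:
        a=np.radians(ang);x=np.array([np.cos(a),np.sin(a),0]);Mt=np.c_[x,np.cross([0,0,-1],x),[0,0,-1]]
        for i in range(n):
            d=M.T@(np.array(tgt)-p)/(n-i)/.25; w=R.from_matrix(M.T@Mt).as_rotvec()/(n-i)/np.pi
            r=np.round(np.r_[d,w],4);out.append(r.tolist()+[g])
            p=p+M@r[:3]*.25;M=M@R.from_rotvec(r[3:]*np.pi).as_matrix()
    for r in out: print(json.dumps(r),end=",\n")
    return p,M
E
python3 - <<'E'
from plan import *
P=K(.063);print(P,K(.023),K(-.057),H(-.009),H(.011),H(.031))
rows([([*P,.17],102.2,13,0),([*P,.06],102.2,5,0)])
E
```

```text
[ 0.51306509 -0.19980675] [ 0.52151536 -0.23890398] [ 0.53841589 -0.31709842] [0.57894103 0.05571586] [0.57665662 0.07558497] [0.57437221 0.09545408]
[0.133, -0.072, 0.0189, 0.0, 0.0, -0.0364, 0],
[0.1403, -0.0563, 0.0189, 0.0, 0.0, -0.0364, 0],
[0.1458, -0.04, 0.0189, 0.0, 0.0, -0.0364, 0],
[0.1494, -0.023, 0.0189, 0.0, 0.0, -0.0364, 0],
[0.1511, -0.0058, 0.0188, 0.0, 0.0, -0.0364, 0],
[0.1508, 0.0114, 0.0189, 0.0, 0.0, -0.0364, 0],
[0.1485, 0.0286, 0.0188, 0.0, 0.0, -0.0364, 0],
[0.1443, 0.0453, 0.0189, 0.0, 0.0, -0.0364, 0],
[0.1382, 0.0615, 0.0188, 0.0, 0.0, -0.0364, 0],
[0.1302, 0.0768, 0.0189, 0.0, 0.0, -0.0364, 0],
[0.1206, 0.0912, 0.0188, 0.0, 0.0, -0.0364, 0],
[0.1094, 0.1044, 0.0189, 0.0, 0.0, -0.0365, 0],
[0.0968, 0.1162, 0.0188, -0.0, 0.0, -0.0364, 0],
[0.0, -0.0, 0.088, -0.0, 0.0, -0.0, 0],
[0.0, -0.0, 0.088, -0.0, 0.0, -0.0, 0],
[0.0, -0.0, 0.088, -0.0, 0.0, -0.0, 0],
[0.0, -0.0, 0.088, -0.0, 0.0, -0.0, 0],
[0.0001, -0.0, 0.088, -0.0, 0.0, -0.0, 0],
```

Request:
jog_arm(
  increments=[
    [[0.133,-0.072,0.019,0,0,-0.0364,0],[0.14,-0.056,0.019,0,0,-0.0364,0],[0.146,-0.04,0.019,0,0,-0.0364,0],[0.149,-0.023,0.019,0,0,-0.0364,0],[0.151,-0.006,0.019,0,0,-0.0364,0],[0.151,0.011,0.019,0,0,-0.0364,0],[0.149,0.029,0.019,0,0,-0.0364,0],[0.144,0.045,0.019,0,0,-0.0364,0],[0.138,0.062,0.019,0,0,-0.0364,0],[0.13,0.077,0.019,0,0,-0.0364,0],[0.121,0.091,0.019,0,0,-0.0364,0],[0.109,0.104,0.019,0,0,-0.0364,0],[0.097,0.116,0.019,0,0,-0.0364,0],[0,0,0,0,0,0,0],[0,0,0,0,0,0,0]],
  ],
  force=40,
)

```text
clock: 3.7
tcp_pos: [0.5131, -0.1992, 0.1693]
orientation: [-0.0, 0.628, 0.778, -0.0]
wrist_force: [-0.4, 0.5, -0.8]
finger_gap: 0.0854
grip_force: 0.0
```

```bash
python3 - <<'E'
from plan import *
st=env.get_state();print(st["clock"],st["joint_pos"],st["tcp_pos"])
c=cams.read_camera("scene");im=cv2.resize(c["pixels"][150:270,215:375],(800,600),interpolation=cv2.INTER_CUBIC);cv2.imwrite("pics/a1.png",im[:,:,::-1])
P=K(.063);rows([([*P,.06],102.2,6,0)])
E
```

```text
3.7 [-5.15975724e-01  2.92020798e-01 -1.36923721e-01  1.14240232e+00
 -4.64740048e-04  8.41119360e-01] [ 0.5130609  -0.19921028  0.16929622]
[0.0, 0.0004, 0.073, -0.0, 0.0, -0.0, 0],
[0.0, 0.0004, 0.073, -0.0, 0.0, -0.0, 0],
[0.0, 0.0004, 0.073, -0.0001, 0.0, -0.0001, 0],
[0.0, 0.0003, 0.073, -0.0, 0.0, -0.0, 0],
[0.0, 0.0003, 0.0729, -0.0001, 0.0, -0.0001, 0],
[0.0001, 0.0003, 0.073, -0.0, 0.0, -0.0, 0],
```

View pics/a1.png

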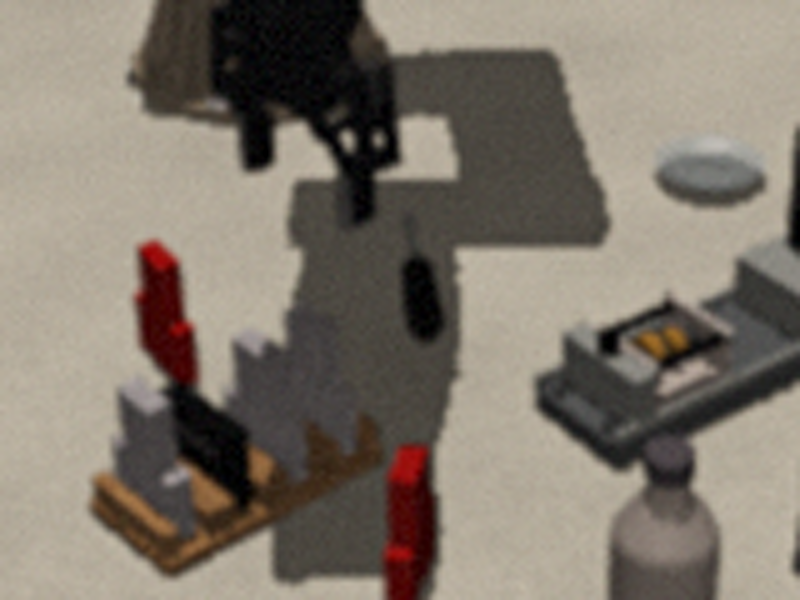

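The gripper stands above the nearest plate: fingers at crop (255,165) and (360,215), midpoint column about 308 against the tab at about 312. Clear to descend.

Request:
jog_arm(
  increments=[
    [[0,0,0.09,0,0,0,0],[0,0,0.09,0,0,0,0],[0,0,0.09,0,0,0,0],[0,0,0.08,0,0,0,0],[0,0,0.06,0,0,0,0],[0,0,0.026,0,0,0,0],[0,0,0,0,0,0,255],[0,0,0,0,0,0,255],[0,0,0,0,0,0,255],[0,0,0,0,0,0,255],[0,0,0,0,0,0,255],[0,0,0,0,0,0,255],[0,0,0,0,0,0,255],[0,0,0,0,0,0,255]],
  ],
)

```text
clock: 5.15
tcp_pos: [0.5137, -0.2004, 0.0616]
orientation: [0.001, 0.628, 0.778, -0.0]
wrist_force: [0.6, -0.7, 5.4]
finger_gap: 0.0332
grip_force: 46.0
```

```bash
python3 - <<'E'
from plan import *
st=env.get_state();print(st["clock"],st["tcp_pos"],st["finger_gap"],st["grip_force"],st["wrist_force"])
E
```

```text
5.15 [ 0.5137073  -0.20040871  0.06160681] 0.033230293789673473 45.97589671611786 [ 0.55907072 -0.73807991  5.40214739]
```

```bash
python3 - <<'E'
from plan import *
st=env.get_state();p=st["tcp_pos"]
Q=H(-.006)
print(Q);rows([([p[0],p[1],.178],102.2,5,255),([*Q,.178],96.6,9,255)])
E
```

```text
[0.57859837 0.05869623]
[-0.0002, 0.0001, -0.0931, 0.0001, 0.0001, -0.0, 255],
[-0.0001, 0.0001, -0.0931, 0.0001, 0.0001, -0.0, 255],
[-0.0001, 0.0001, -0.0931, 0.0001, 0.0001, -0.0, 255],
[-0.0001, 0.0, -0.0931, 0.0001, 0.0001, -0.0, 255],
[-0.0001, 0.0001, -0.0932, 0.0, 0.0002, -0.0, 255],
[0.1065, 0.0525, 0.0, 0.0, -0.0, 0.0035, 255],
[0.107, 0.0513, 0.0, 0.0, -0.0, 0.0034, 255],
[0.1076, 0.0502, 0.0, 0.0, -0.0, 0.0035, 255],
[0.1081, 0.049, 0.0, 0.0, -0.0, 0.0034, 255],
[0.1087, 0.0478, 0.0, 0.0, -0.0, 0.0035, 255],
[0.1092, 0.0467, 0.0, 0.0, -0.0, 0.0034, 255],
[0.1097, 0.0455, 0.0001, 0.0, -0.0, 0.0035, 255],
[0.1101, 0.0443, 0.0, 0.0, -0.0, 0.0034, 255],
[0.1106, 0.043, 0.0001, 0.0, -0.0, 0.0035, 255],
```

Request:
jog_arm(
  increments=[
    [[0,0,-0.04,0,0,0,255],[0,0,-0.09,0,0,0,255],[0,0,-0.11,0,0,0,255],[0,0,-0.11,0,0,0,255],[0,0,-0.085,0,0,0,255],[0,0,-0.03,0,0,0,255],[0.05,0.025,0,0,0,0.0035,255],[0.107,0.051,0,0,0,0.0034,255],[0.108,0.05,0,0,0,0.0035,255],[0.108,0.049,0,0,0,0.0034,255],[0.109,0.048,0,0,0,0.0035,255],[0.109,0.047,0,0,0,0.0034,255],[0.11,0.046,0,0,0,0.0035,255],[0.11,0.044,0,0,0,0.0034,255],[0.11,0.043,0,0,0,0.0035,255],[0.056,0.022,0,0,0,0,255],[0,0,0,0,0,0,255],[0,0,0,0,0,0,255],[0,0,0,0,0,0,255]],
  ],
)

```text
clock: 7.05
tcp_pos: [0.5776, 0.0575, 0.1764]
orientation: [-0.0, 0.666, 0.746, -0.0]
wrist_force: [-0.0, 1.3, -1.6]
finger_gap: 0.0337
grip_force: 45.0
```

```bash
python3 - <<'E'
from plan import *
st=env.get_state();print(st["clock"],st["tcp_pos"],st["finger_gap"],st["grip_force"],st["wrist_force"])
rows([([*H(-.006),.09],96.6,5,255),([*H(-.006),.071],96.6,3,255)])
for nm in("scene","top"):
    c=cams.read_camera(nm)
    for d in spotter.cut_out("plate1_mid",nm): print(nm,d["uv"],d["conf"],d["region"].sum(),"expect",proj(c,[*H(-.009),.178-.06+.012+.044]))
c=cams.read_camera("scene");im=cv2.resize(c["pixels"][120:240,290:450],(800,600),interpolation=cv2.INTER_CUBIC);cv2.imwrite("pics/a2.png",im[:,:,::-1])
E
```

```text
7.05 [0.57757933 0.057481   0.17644211] 0.033664459868432396 45.01533329486847 [-0.03629898  1.34487421 -1.56504958]
[0.0009, 0.001, 0.0692, -0.0001, 0.0, -0.0001, 255],
[0.0009, 0.001, 0.0691, -0.0, 0.0, -0.0001, 255],
[0.0009, 0.0009, 0.0692, -0.0001, 0.0, -0.0001, 255],
[0.0009, 0.0009, 0.0691, -0.0, 0.0001, -0.0001, 255],
[0.0009, 0.001, 0.0692, -0.0001, 0.0, -0.0, 255],
[-0.0, -0.0, 0.0253, 0.0, 0.0, -0.0, 255],
[-0.0, -0.0, 0.0253, 0.0, 0.0, -0.0, 255],
[-0.0, -0.0, 0.0254, 0.0, 0.0, -0.0, 255],
scene [357.3, 182.8] 0.81 296 expect [358.37178536 179.49595372]
scene [350.8, 220.9] 0.58 290 expect [358.37178536 179.49595372]
```

View pics/a2.png

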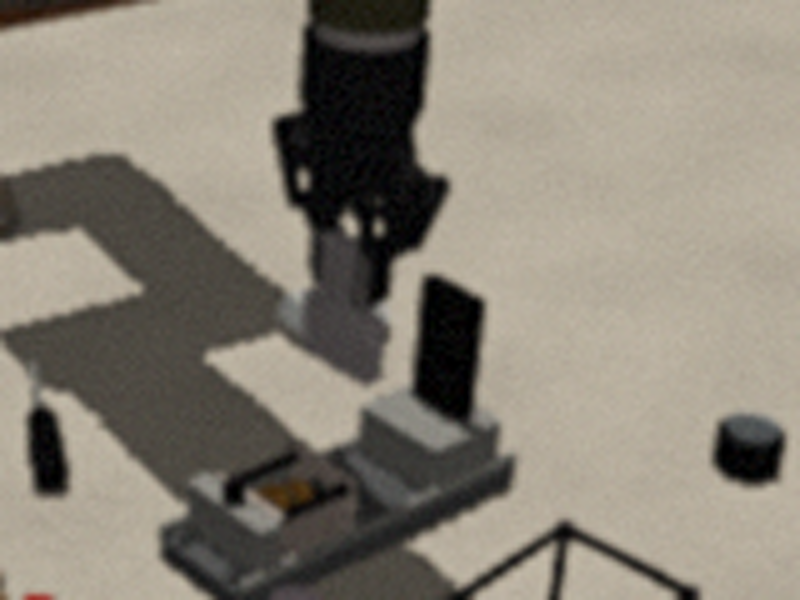

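The plate is held upright at crop (340,310) above the gap beyond the module. The network's centre (357,183) agrees with the expected pixel, so I'll lower it.

Request:
jog_arm(
  increments=[
    [[0.004,0.005,0.05,0,0,0,255],[0,0,0.09,0,0,0,255],[0,0,0.09,0,0,0,255],[0,0,0.07,0,0,0,255],[0,0,0.05,0,0,0,255],[0,0,0.03,0,0,0,255],[0,0,0.02,0,0,0,255],[0,0,0.012,0,0,0,255],[0,0,0.008,0,0,0,255],[0,0,0,0,0,0,255],[0,0,0,0,0,0,255]],
  ],
)

```text
clock: 8.4
tcp_pos: [0.5795, 0.0596, 0.0723]
orientation: [0.0, 0.665, 0.747, 0.0]
wrist_force: [-1.0, 0.2, -1.5]
finger_gap: 0.0337
grip_force: 45.1
```

Request:
jog_arm(
  increments=[
    [[0,0,0.005,0,0,0,255],[0,0,0.004,0,0,0,255],[0,0,0,0,0,0,255]],
  ],
)

```text
clock: 8.7
tcp_pos: [0.5793, 0.0596, 0.0697]
orientation: [0.0, 0.665, 0.747, 0.0]
wrist_force: [0.5, -0.0, 0.2]
finger_gap: 0.0338
grip_force: 45.1
```

Request:
jog_arm(
  increments=[
    [[0,0,0,0,0,0,0],[0,0,0,0,0,0,0],[0,0,0,0,0,0,0],[0,0,0,0,0,0,0],[0,0,0,0,0,0,0],[0,0,-0.03,0,0,0,0],[0,0,-0.08,0,0,0,0],[0,0,-0.1,0,0,0,0],[0,0,-0.1,0,0,0,0],[0,0,-0.08,0,0,0,0],[0,0,-0.03,0,0,0,0],[0,0,0,0,0,0,0]],
  ],
)

```text
clock: 9.9
tcp_pos: [0.58, 0.0596, 0.176]
orientation: [0.001, 0.665, 0.747, 0.001]
wrist_force: [0.1, 0.7, -0.1]
finger_gap: 0.0852
grip_force: 0.0
```

```bash
python3 - <<'E'
from plan import *
rows([([*K(.023),.17],102.2,9,0),([*K(.023),.0605],102.2,6,0)])
E
```

```text
[-0.1288, -0.041, 0.0026, 0.0001, 0.0, -0.0035, 0],
[-0.1283, -0.0424, 0.0026, 0.0001, 0.0, -0.0035, 0],
[-0.1279, -0.0439, 0.0026, 0.0001, 0.0, -0.0035, 0],
[-0.1274, -0.0453, 0.0027, 0.0001, 0.0, -0.0035, 0],
[-0.1269, -0.0467, 0.0027, 0.0001, 0.0, -0.0034, 0],
[-0.1264, -0.048, 0.0027, 0.0001, 0.0001, -0.0035, 0],
[-0.1258, -0.0494, 0.0026, 0.0001, 0.0, -0.0034, 0],
[-0.1253, -0.0507, 0.0027, 0.0001, 0.0001, -0.0035, 0],
[-0.1247, -0.0521, 0.0026, 0.0001, 0.0, -0.0034, 0],
[0.0, 0.0, 0.073, -0.0, 0.0, -0.0, 0],
[0.0, 0.0, 0.073, -0.0, 0.0, -0.0, 0],
[0.0, 0.0, 0.073, -0.0, 0.0, -0.0, 0],
[0.0, 0.0, 0.073, -0.0, 0.0, -0.0, 0],
[0.0, 0.0, 0.073, -0.0, 0.0, -0.0, 0],
[0.0, 0.0, 0.073, -0.0, 0.0, -0.0, 0],
```

Request:
jog_arm(
  increments=[
    [[-0.064,-0.02,0.003,0,0,-0.0035,0],[-0.128,-0.042,0.003,0,0,-0.0035,0],[-0.128,-0.044,0.003,0,0,-0.0035,0],[-0.127,-0.045,0.003,0,0,-0.0035,0],[-0.127,-0.047,0.003,0,0,-0.0034,0],[-0.126,-0.048,0.003,0,0,-0.0035,0],[-0.126,-0.049,0.003,0,0,-0.0034,0],[-0.125,-0.051,0.003,0,0,-0.0035,0],[-0.125,-0.052,0,0,0,-0.0034,0],[-0.064,-0.022,0,0,0,0,0],[0,0,0,0,0,0,0],[0,0,0,0,0,0,0]],
  ],
)

```text
clock: 11.1
tcp_pos: [0.5217, -0.2382, 0.1677]
orientation: [-0.001, 0.628, 0.778, 0.0]
wrist_force: [0.8, -0.1, 0.4]
finger_gap: 0.0855
grip_force: 0.0
```

```bash
python3 - <<'E'
from plan import *
rows([([*K(.023),.0605],102.2,1,0)])
# look at plate placed: scene + top
s=cams.read_camera("scene");t=cams.read_camera("top");h=z["h"]
a=cv2.resize(s["pixels"][165:245,310:410],(500,400),interpolation=cv2.INTER_CUBIC)
b=cv2.resize(t["pixels"][165:220,240:340],(500,275),interpolation=cv2.INTER_CUBIC)[:200]
cv2.imwrite("pics/a3.png",np.vstack([a,b])[:,:,::-1])
g=t["pixels"].mean(2).astype(np.float32)
for zz,y in((.109,0),(.064,.0235),(.064,-.0235)):
    xs=np.arange(-.04,.06,.003);c0=[H(x,y) for x in xs];uv=np.array([proj(t,[*p,zz]) for p in c0],np.float32)
    v=cv2.remap(g,uv[:,0][None],uv[:,1][None],cv2.INTER_LINEAR)[0];print(zz,y,[(int(round(x*1000)),int(q)) for x,q in zip(xs,v)])
E
```

```text
[-0.0033, -0.0008, 0.4288, -0.0003, -0.0005, -0.0002, 0],
0.109 0 [(-40, 163), (-37, 174), (-34, 171), (-31, 140), (-28, 99), (-25, 136), (-22, 114), (-19, 69), (-16, 133), (-13, 169), (-10, 166), (-7, 167), (-4, 165), (-1, 118), (2, 102), (5, 102), (8, 103), (11, 103), (14, 102), (17, 103), (20, 104), (23, 102), (26, 104), (29, 103), (32, 102), (35, 85), (38, 56), (41, 82), (44, 133), (47, 152), (50, 152), (53, 152), (56, 151), (59, 152)]
0.064 0.0235 [(-40, 49), (-37, 48), (-34, 38), (-31, 28), (-28, 39), (-25, 89), (-22, 149), (-19, 126), (-16, 127), (-13, 175), (-10, 175), (-7, 175), (-4, 172), (-1, 127), (2, 99), (5, 105), (8, 106), (11, 105), (14, 107), (17, 108), (20, 107), (23, 107), (26, 107), (29, 106), (32, 107), (35, 107), (38, 103), (41, 70), (44, 59), (47, 107), (50, 150), (53, 158), (56, 158), (59, 156)]
0.064 -0.0235 [(-40, 37), (-37, 27), (-34, 29), (-31, 33), (-28, 45), (-25, 96), (-22, 147), (-19, 85), (-16, 69), (-13, 115), (-10, 169), (-7, 168), (-4, 166), (-1, 160), (2, 142), (5, 101), (8, 101), (11, 102), (14, 101), (17, 101), (20, 101), (23, 102), (26, 102), (29, 102), (32, 102), (35, 101), (38, 101), (41, 84), (44, 57), (47, 95), (50, 149), (53, 150), (56, 150), (59, 150)]
```

View pics/a3.png

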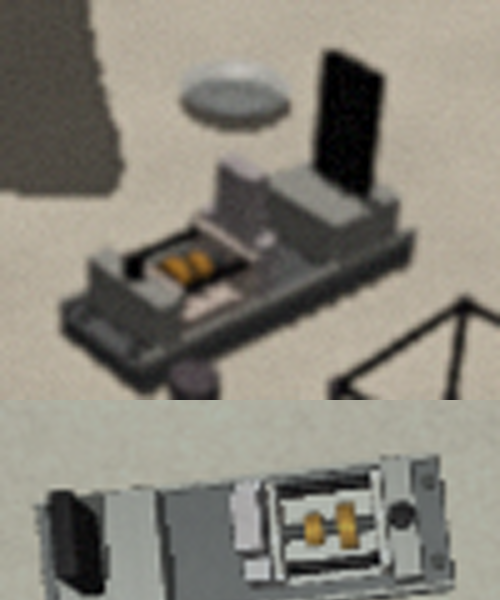

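Plate 1 stands upright right beside the module (crop (245,515) in the top part), spanning holder x of about -16 to 0, slightly yawed. Jaw and module are undisturbed. Now plate 2.

Request:
jog_arm(
  increments=[
    [[-0.002,0,0.05,0,0,0,0],[0,0,0.09,0,0,0,0],[0,0,0.09,0,0,0,0],[0,0,0.09,0,0,0,0],[0,0,0.06,0,0,0,0],[0,0,0.03,0,0,0,0],[0,0,0.016,0,0,0,0],[0,0,0,0,0,0,255],[0,0,0,0,0,0,255],[0,0,0,0,0,0,255],[0,0,0,0,0,0,255],[0,0,0,0,0,0,255],[0,0,0,0,0,0,255],[0,0,0,0,0,0,255],[0,0,0,0,0,0,255]],
  ],
)

```text
clock: 12.7
tcp_pos: [0.5228, -0.2397, 0.0629]
orientation: [0.001, 0.628, 0.778, 0.0]
wrist_force: [0.0, 0.2, 6.2]
finger_gap: 0.0337
grip_force: 45.8
```

```bash
python3 - <<'E'
from plan import *
st=env.get_state();p=st["tcp_pos"];Q=H(.0155)
print(p,np.degrees(2*np.arctan2(st["orientation"][2],st["orientation"][1])),Q);rows([([p[0],p[1],.178],102.2,1,255),([*Q,.178],96.6,9,255)])
E
```

```text
[ 0.52282107 -0.23967323  0.06290246] 102.20124116691137 [0.57614263 0.08005552]
[-0.0006, 0.0006, -0.4604, 0.0004, 0.0004, 0.0, 255],
[0.1339, 0.0532, -0.0, 0.0, 0.0, 0.0035, 255],
[0.1345, 0.0517, -0.0, 0.0, 0.0, 0.0035, 255],
[0.135, 0.0502, -0.0, 0.0, 0.0, 0.0034, 255],
[0.1355, 0.0488, -0.0, 0.0, 0.0, 0.0035, 255],
[0.1361, 0.0473, -0.0, 0.0, 0.0, 0.0034, 255],
[0.1366, 0.0459, -0.0, 0.0, 0.0, 0.0035, 255],
[0.1371, 0.0443, -0.0, 0.0, 0.0, 0.0034, 255],
[0.1375, 0.0429, -0.0, 0.0, 0.0, 0.0035, 255],
[0.138, 0.0414, -0.0, 0.0, 0.0, 0.0034, 255],
```

Request:
jog_arm(
  increments=[
    [[0,0,-0.04,0,0,0,255],[0,0,-0.09,0,0,0,255],[0,0,-0.11,0,0,0,255],[0,0,-0.12,0,0,0,255],[0,0,-0.085,0,0,0,255],[0,0,-0.03,0,0,0,255],[0.067,0.026,0,0,0,0.0035,255],[0.134,0.052,0,0,0,0.0035,255],[0.135,0.05,0,0,0,0.0034,255],[0.136,0.049,0,0,0,0.0035,255],[0.136,0.047,0,0,0,0.0034,255],[0.137,0.046,0,0,0,0.0035,255],[0.137,0.044,0,0,0,0.0034,255],[0.138,0.043,0,0,0,0.0035,255],[0.138,0.041,0,0,0,0.0034,255],[0.067,0.026,0,0,0,0,255],[0,0,0,0,0,0,255],[0,0,0,0,0,0,255],[0,0,0,0,0,0,255]],
  ],
)

```text
clock: 14.6
tcp_pos: [0.5762, 0.0794, 0.1801]
orientation: [-0.0, 0.666, 0.746, -0.001]
wrist_force: [-0.2, -0.1, -1.0]
finger_gap: 0.0336
grip_force: 44.9
```

```bash
python3 - <<'E'
from plan import *
rows([([*H(.0155),.0735],96.6,1,255)])
t=cams.read_camera("top");s=cams.read_camera("scene")
d=spotter.cut_out("plate1_mid","scene");print([(x["uv"],x["conf"]) for x in d],proj(s,[*H(.013),.185-.0629+.056]))
E
```

```text
[0.0029, 0.0005, 0.4266, -0.0005, 0.0001, -0.0003, 255],
[([358.3, 204.5], 0.77), ([341.1, 225.0], 0.41)] [363.54918181 176.35200683]
```

Request:
jog_arm(
  increments=[
    [[0.003,0,0.05,0,0,0,255],[0,0,0.09,0,0,0,255],[0,0,0.09,0,0,0,255],[0,0,0.07,0,0,0,255],[0,0,0.05,0,0,0,255],[0,0,0.035,0,0,0,255],[0,0,0.02,0,0,0,255],[0,0,0.012,0,0,0,255],[0,0,0.008,0,0,0,255],[0,0,0.003,0,0,0,255],[0,0,0,0,0,0,255]],
  ],
)

```text
clock: 15.85
tcp_pos: [0.577, 0.081, 0.0742]
orientation: [0.0, 0.665, 0.747, 0.0]
wrist_force: [0.4, -0.8, -0.8]
finger_gap: 0.0338
grip_force: 45.0
```

Request:
jog_arm(
  increments=[
    [[0,0,0.006,0,0,0,255],[0,0,0.005,0,0,0,255],[0,0,0.002,0,0,0,255],[0,0,0,0,0,0,255]],
  ],
)

```text
clock: 16.25
tcp_pos: [0.5769, 0.081, 0.0709]
orientation: [0.0, 0.665, 0.747, 0.0]
wrist_force: [-0.6, 0.2, 1.1]
finger_gap: 0.0334
grip_force: 45.2
```

Touched down; release, rise, and plan the third plate.

Request:
jog_arm(
  increments=[
    [[0,0,0,0,0,0,0],[0,0,0,0,0,0,0],[0,0,0,0,0,0,0],[0,0,0,0,0,0,0],[0,0,0,0,0,0,0],[0,0,-0.03,0,0,0,0],[0,0,-0.08,0,0,0,0],[0,0,-0.1,0,0,0,0],[0,0,-0.1,0,0,0,0],[0,0,-0.08,0,0,0,0],[0,0,-0.03,0,0,0,0],[0,0,0,0,0,0,0]],
  ],
)

```text
clock: 17.45
tcp_pos: [0.5776, 0.081, 0.177]
orientation: [0.001, 0.665, 0.747, 0.001]
wrist_force: [-0.6, 1.2, -0.2]
finger_gap: 0.0856
grip_force: 0.0
```

```bash
python3 - <<'E'
from plan import *
rows([([*K(-.057),.172],102.2,10,0)])
E
```

```text
[-0.1564, -0.0339, 0.002, 0.0001, 0.0, -0.0031, 0],
[-0.156, -0.0354, 0.002, 0.0001, 0.0, -0.0031, 0],
[-0.1557, -0.0369, 0.002, 0.0001, 0.0, -0.0031, 0],
[-0.1553, -0.0384, 0.002, 0.0001, 0.0, -0.0031, 0],
[-0.1549, -0.0399, 0.002, 0.0001, 0.0, -0.0031, 0],
[-0.1546, -0.0415, 0.002, 0.0001, 0.0, -0.0031, 0],
[-0.1541, -0.0429, 0.002, 0.0001, 0.0, -0.0031, 0],
[-0.1537, -0.0445, 0.002, 0.0001, 0.0001, -0.0031, 0],
[-0.1533, -0.0459, 0.002, 0.0, 0.0, -0.0031, 0],
[-0.1528, -0.0475, 0.002, 0.0001, 0.0001, -0.0032, 0],
```

Request:
jog_arm(
  increments=[
    [[-0.078,-0.017,0.002,0,0,-0.0031,0],[-0.156,-0.035,0.002,0,0,-0.0031,0],[-0.156,-0.037,0.002,0,0,-0.0031,0],[-0.155,-0.038,0.002,0,0,-0.0031,0],[-0.155,-0.04,0.002,0,0,-0.0031,0],[-0.155,-0.041,0.002,0,0,-0.0031,0],[-0.154,-0.043,0.002,0,0,-0.0031,0],[-0.154,-0.045,0.002,0,0,-0.0031,0],[-0.153,-0.046,0.002,0,0,-0.0031,0],[-0.153,-0.048,0.002,0,0,-0.0032,0],[-0.074,-0.02,0,0,0,0,0],[0,0,0,0,0,0,0],[0,0,0,0,0,0,0]],
  ],
)

```text
clock: 18.75
tcp_pos: [0.5379, -0.3157, 0.1694]
orientation: [-0.001, 0.628, 0.778, 0.0]
wrist_force: [-0.9, -0.1, -0.2]
finger_gap: 0.0853
grip_force: 0.0
```

```bash
python3 - <<'E'
from plan import *
rows([([*K(-.057),.0615],102.2,1,0)])
s=cams.read_camera("scene");t=cams.read_camera("top")
a=cv2.resize(s["pixels"][165:265,220:410],(760,400),interpolation=cv2.INTER_CUBIC)
b=cv2.resize(t["pixels"][175:215,250:340],(760,338),interpolation=cv2.INTER_CUBIC)[:200]
cv2.imwrite("pics/a4.png",np.vstack([a,b])[:,:,::-1])
g=t["pixels"].mean(2).astype(np.float32)
for zz,y in((.109,0),(.064,.0235),(.064,-.0235)):
    xs=np.arange(-.025,.06,.003);c0=[H(x,y) for x in xs];uv=np.array([proj(t,[*p,zz]) for p in c0],np.float32)
    v=cv2.remap(g,uv[:,0][None],uv[:,1][None],cv2.INTER_LINEAR)[0];print(zz,y,[(int(round(x*1000)),int(q)) for x,q in zip(xs,v)])
E
```

```text
[-0.0067, 0.0012, 0.4316, -0.0004, -0.0007, -0.0002, 0],
0.109 0 [(-25, 139), (-22, 116), (-19, 71), (-16, 137), (-13, 173), (-10, 171), (-7, 173), (-4, 170), (-1, 101), (2, 65), (5, 98), (8, 168), (11, 171), (14, 170), (17, 173), (20, 163), (23, 104), (26, 107), (29, 107), (32, 105), (35, 86), (38, 58), (41, 86), (44, 138), (47, 157), (50, 157), (53, 157), (56, 157), (59, 158)]
0.064 0.0235 [(-25, 92), (-22, 153), (-19, 129), (-16, 131), (-13, 181), (-10, 180), (-7, 181), (-4, 178), (-1, 108), (2, 67), (5, 134), (8, 181), (11, 179), (14, 180), (17, 179), (20, 144), (23, 112), (26, 110), (29, 109), (32, 110), (35, 110), (38, 105), (41, 73), (44, 61), (47, 110), (50, 154), (53, 163), (56, 163), (59, 162)]
0.064 -0.0235 [(-25, 99), (-22, 152), (-19, 89), (-16, 71), (-13, 119), (-10, 174), (-7, 174), (-4, 171), (-1, 163), (2, 130), (5, 75), (8, 117), (11, 159), (14, 174), (17, 174), (20, 167), (23, 150), (26, 124), (29, 105), (32, 103), (35, 104), (38, 104), (41, 86), (44, 58), (47, 97), (50, 154), (53, 153), (56, 154), (59, 154)]
```

View pics/a4.png

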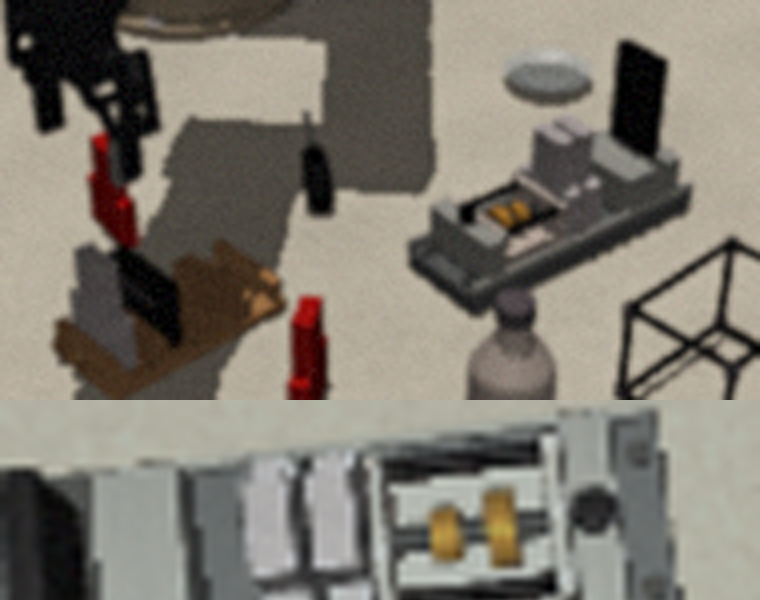

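Two plates stand parallel by the module (x about -16..0 and 5..21), and there is room before the jaw at 48. The fingers are above the last plate (left slot, crop (100,300)); the black cassette next to it is clear.

Request:
jog_arm(
  increments=[
    [[-0.005,0.001,0.05,0,0,0,0],[0,0,0.09,0,0,0,0],[0,0,0.09,0,0,0,0],[0,0,0.09,0,0,0,0],[0,0,0.06,0,0,0,0],[0,0,0.03,0,0,0,0],[0,0,0.02,0,0,0,0],[0,0,0,0,0,0,255],[0,0,0,0,0,0,255],[0,0,0,0,0,0,255],[0,0,0,0,0,0,255],[0,0,0,0,0,0,255],[0,0,0,0,0,0,255],[0,0,0,0,0,0,255],[0,0,0,0,0,0,255]],
  ],
)

```text
clock: 20.35
tcp_pos: [0.5394, -0.3181, 0.064]
orientation: [0.001, 0.628, 0.778, -0.0]
wrist_force: [-1.7, -0.8, 5.7]
finger_gap: 0.0335
grip_force: 44.1
```

```bash
python3 - <<'E'
from plan import *
st=env.get_state();p=st["tcp_pos"];Q=H(.034)
print(p,Q);rows([([p[0],p[1],.185],102.2,1,255),([*Q,.185],96.6,10,255)])
E
```

```text
[ 0.53942042 -0.31810649  0.06397089] [0.57402955 0.09843444]
[-0.0007, 0.0005, -0.4841, 0.0003, 0.0004, -0.0, 255],
[0.1599, 0.0487, -0.0, 0.0, 0.0, 0.0031, 255],
[0.1604, 0.0472, -0.0, 0.0, 0.0, 0.0031, 255],
[0.1609, 0.0456, -0.0, 0.0, 0.0, 0.0031, 255],
[0.1613, 0.044, -0.0, 0.0, 0.0, 0.0031, 255],
[0.1617, 0.0424, -0.0, 0.0, 0.0, 0.0031, 255],
[0.1621, 0.0409, -0.0, 0.0, 0.0, 0.0031, 255],
[0.1625, 0.0393, -0.0, 0.0, 0.0, 0.0031, 255],
[0.1629, 0.0377, -0.0001, 0.0, 0.0, 0.0031, 255],
[0.1633, 0.0361, -0.0, 0.0, 0.0, 0.0031, 255],
[0.1636, 0.0346, -0.0001, 0.0, 0.0, 0.0032, 255],
```

Request:
jog_arm(
  increments=[
    [[0,0,-0.04,0,0,0,255],[0,0,-0.09,0,0,0,255],[0,0,-0.11,0,0,0,255],[0,0,-0.12,0,0,0,255],[0,0,-0.09,0,0,0,255],[0,0,-0.034,0,0,0,255],[0.08,0.024,0,0,0,0.0031,255],[0.16,0.047,0,0,0,0.0031,255],[0.161,0.046,0,0,0,0.0031,255],[0.161,0.044,0,0,0,0.0031,255],[0.162,0.042,0,0,0,0.0031,255],[0.162,0.041,0,0,0,0.0031,255],[0.163,0.039,0,0,0,0.0031,255],[0.163,0.038,0,0,0,0.0031,255],[0.163,0.036,0,0,0,0.0031,255],[0.163,0.035,0,0,0,0.0032,255],[0.08,0.024,0,0,0,0,255],[0,0,0,0,0,0,255],[0,0,0,0,0,0,255],[0,0,0,0,0,0,255]],
  ],
)

```text
clock: 22.35
tcp_pos: [0.575, 0.0976, 0.1833]
orientation: [-0.0, 0.666, 0.746, -0.001]
wrist_force: [0.4, -0.1, -1.2]
finger_gap: 0.0333
grip_force: 43.1
```

```bash
python3 - <<'E'
from plan import *
rows([([*H(.034),.075],96.6,1,255)])
E
```

```text
[0.0039, -0.0028, 0.4333, -0.0005, 0.0001, -0.0003, 255],
```

Request:
jog_arm(
  increments=[
    [[0,-0.005,0.05,0,0,0,255],[0,0,0.09,0,0,0,255],[0,0,0.09,0,0,0,255],[0,0,0.07,0,0,0,255],[0,0,0.05,0,0,0,255],[0,0,0.035,0,0,0,255],[0,0,0.02,0,0,0,255],[0,0,0.014,0,0,0,255],[0,0,0.008,0,0,0,255],[0,0,0.003,0,0,0,255],[0,0,0,0,0,0,255]],
  ],
)

```text
clock: 23.45
tcp_pos: [0.5745, 0.0984, 0.0769]
orientation: [0.0, 0.665, 0.747, 0.0]
wrist_force: [0.3, -0.2, -2.6]
finger_gap: 0.0336
grip_force: 43.1
```

Request:
jog_arm(
  increments=[
    [[0,0,0.008,0,0,0,255],[0,0,0.006,0,0,0,255],[0,0,0.005,0,0,0,255],[0,0,0,0,0,0,255]],
  ],
)

```text
clock: 23.85
tcp_pos: [0.5743, 0.0984, 0.072]
orientation: [0.0, 0.665, 0.747, 0.0]
wrist_force: [-1.8, -0.4, 1.3]
finger_gap: 0.0332
grip_force: 43.3
```

Request:
jog_arm(
  increments=[
    [[0,0,0,0,0,0,0],[0,0,0,0,0,0,0],[0,0,0,0,0,0,0],[0,0,0,0,0,0,0],[0,0,0,0,0,0,0],[0,0,-0.03,0,0,0,0],[0,0,-0.08,0,0,0,0],[0,0,-0.1,0,0,0,0],[0,0,-0.1,0,0,0,0],[0,0,-0.08,0,0,0,0],[0,0,-0.05,0,0,0,0],[0,0,-0.02,0,0,0,0],[0,0,0,0,0,0,0]],
  ],
)

```text
clock: 25.15
tcp_pos: [0.5744, 0.0984, 0.1872]
orientation: [0.0, 0.665, 0.747, 0.0]
wrist_force: [-0.7, -0.0, -0.3]
finger_gap: 0.0857
grip_force: 0.0
```

```bash
python3 - <<'E'
from plan import *
rows([([*H(.122),.186],96.6,4,255),([*H(.122),.125],96.6,4,255)])
s=cams.read_camera("scene")
a=cv2.resize(s["pixels"][165:245,310:420],(770,560),interpolation=cv2.INTER_CUBIC)
cv2.imwrite("pics/a5.png",a[:,:,::-1])
E
```

```text
[0.0881, -0.0003, 0.0012, 0.0001, 0.0, 0.0, 255],
[0.0881, -0.0004, 0.0012, 0.0001, 0.0, 0.0, 255],
[0.0881, -0.0003, 0.0012, 0.0, 0.0, 0.0, 255],
[0.0882, -0.0004, 0.0011, 0.0001, 0.0001, 0.0, 255],
[-0.0, 0.0, 0.061, -0.0, -0.0, 0.0, 255],
[-0.0, 0.0, 0.061, -0.0, -0.0, 0.0, 255],
[-0.0, 0.0, 0.061, -0.0, -0.0, 0.0, 255],
[-0.0, 0.0001, 0.061, -0.0, -0.0, 0.0, 255],
```

View pics/a5.png

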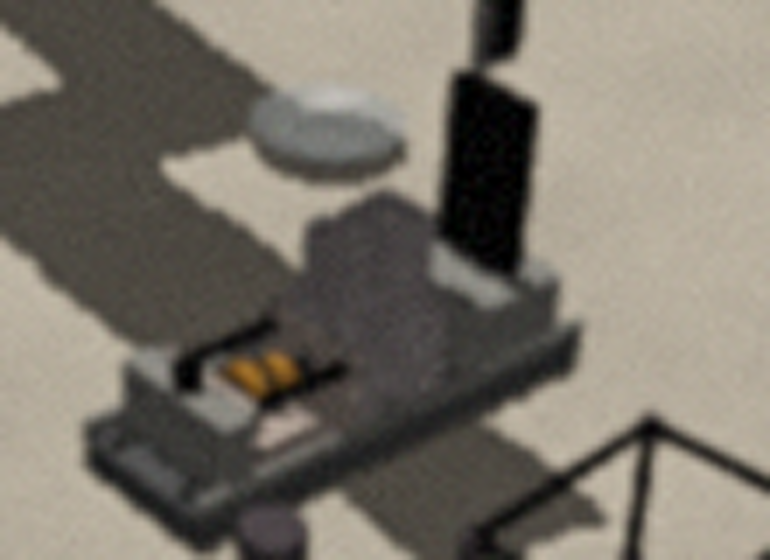

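All three plates stand upright in a row at crop (375,290) between module and jaw. Next, closed fingers go behind the paddle.

Request:
jog_arm(
  increments=[
    [[0.06,0,0,0,0,0,255],[0.11,0,0,0,0,0,255],[0.11,0,0,0,0,0,255],[0.07,0,0,0,0,0,255],[0.018,0,0,0,0,0,255],[0,0,0.05,0,0,0,255],[0,0,0.08,0,0,0,255],[0,0,0.07,0,0,0,255],[0,0,0.04,0,0,0,255],[0,0,0,0,0,0,255],[0,0,0,0,0,0,255]],
  ],
)

```text
clock: 26.3
tcp_pos: [0.5638, 0.1892, 0.1268]
orientation: [0.0, 0.666, 0.746, -0.0]
wrist_force: [0.4, 0.6, 0.4]
finger_gap: -0.0003
grip_force: 0.0
```

```bash
python3 - <<'E'
from plan import *
h=z["h"];p=env.get_state()["tcp_pos"];d=p[:2]-h[:2];c,s=np.cos(h[2]),np.sin(h[2]);print(d[0]*c+d[1]*s,-d[0]*s+d[1]*c)
E
```

```text
0.12531094011690258 -0.00019419667733705168
```

Request:
jog_arm(
  increments=[
    [[-0.02,0,0,0,0,0,255],[-0.02,0,0,0,0,0,255],[-0.012,0,0,0,0,0,255],[-0.01,0,0,0,0,0,255],[-0.01,0,0,0,0,0,255],[-0.01,0,0,0,0,0,255],[-0.01,0,0,0,0,0,255],[-0.01,0,0,0,0,0,255]],
  ],
)

```text
clock: 27.1
tcp_pos: [0.5667, 0.1648, 0.1271]
orientation: [-0.0, 0.665, 0.747, 0.0]
wrist_force: [-1.1, 4.5, 3.7]
finger_gap: 0.0001
grip_force: 2.1
```

Request:
jog_arm(
  increments=[
    [[-0.008,0,0,0,0,0,255],[-0.008,0,0,0,0,0,255],[-0.008,0,0,0,0,0,255]],
  ],
)

```text
clock: 27.4
tcp_pos: [0.5673, 0.1593, 0.1271]
orientation: [-0.0, 0.665, 0.747, 0.001]
wrist_force: [-0.0, 6.5, 2.6]
finger_gap: -0.0002
grip_force: 3.4
```

Request:
jog_arm(
  increments=[
    [[-0.006,0,0,0,0,0,255],[-0.006,0,0,0,0,0,255],[-0.006,0,0,0,0,0,255]],
  ],
)

```text
clock: 27.7
tcp_pos: [0.5678, 0.1552, 0.1271]
orientation: [-0.001, 0.665, 0.747, 0.001]
wrist_force: [-0.7, 8.1, 4.2]
finger_gap: 0.0001
grip_force: 4.7
```

Request:
jog_arm(
  increments=[
    [[-0.005,0,0,0,0,0,255],[-0.005,0,0,0,0,0,255],[0,0,0,0,0,0,255]],
  ],
)

```text
clock: 28.0
tcp_pos: [0.5679, 0.1546, 0.1271]
orientation: [-0.002, 0.664, 0.747, 0.002]
wrist_force: [-1.0, 13.7, 2.9]
finger_gap: 0.0003
grip_force: 6.9
```

Request:
jog_arm(
  increments=[
    [[-0.004,0,0,0,0,0,255],[0,0,0,0,0,0,255],[0,0,0,0,0,0,255]],
  ],
)

```text
clock: 28.3
tcp_pos: [0.5679, 0.1546, 0.1272]
orientation: [-0.003, 0.664, 0.748, 0.003]
wrist_force: [-2.1, 16.0, 2.9]
finger_gap: 0.0002
grip_force: 8.3
```

```bash
python3 - <<'E'
from plan import *
h=z["h"];p=env.get_state()["tcp_pos"];d=p[:2]-h[:2];c,s=np.cos(h[2]),np.sin(h[2]);print(d[0]*c+d[1]*s,-d[0]*s+d[1]*c)
s=cams.read_camera("scene");t=cams.read_camera("top")
a=cv2.resize(s["pixels"][165:245,310:420],(550,400),interpolation=cv2.INTER_CUBIC)
b=cv2.resize(t["pixels"][172:212,240:350],(550,200),interpolation=cv2.INTER_CUBIC)
cv2.imwrite("pics/a6.png",np.vstack([a,b])[:,:,::-1])
E
```

```text
0.09047713853791903 -0.00028267652716560364
```

View pics/a6.png

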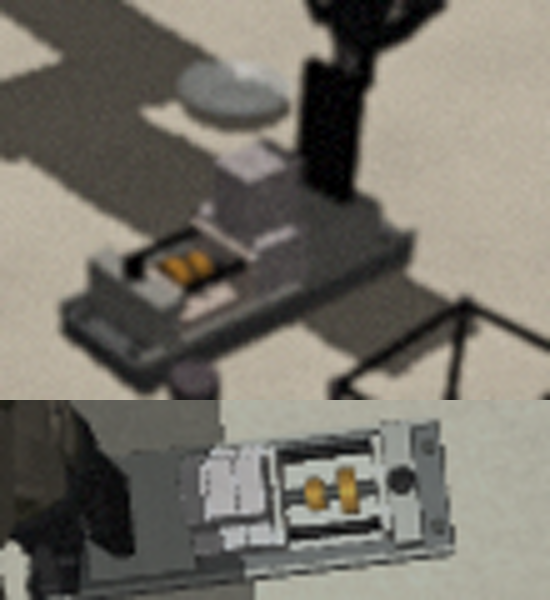

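The plates are packed with no visible gaps (top crop (235,480)), the module is against the backstop, and force rose to 16 N without motion. That is snug, with the jaw at about 18 mm of its 28 mm travel. Back off and rise.

Request:
jog_arm(
  increments=[
    [[0.01,0,0,0,0,0,255],[0.02,0,0,0,0,0,255],[0.04,0,0,0,0,0,255],[0.04,0,0,0,0,0,255],[0.02,0,0,0,0,0,255],[0,0,-0.05,0,0,0,255],[0,0,-0.1,0,0,0,255],[0,0,-0.1,0,0,0,255],[0.06,0,-0.1,0,0,0,255],[0.1,0,0,0,0,0,255],[0.06,0,0,0,0,0,255],[0,0,0,0,0,0,255],[0,0,0,0,0,0,255],[0,0,0,0,0,0,255]],
  ],
)

```text
clock: 29.8
tcp_pos: [0.5578, 0.2366, 0.2136]
orientation: [-0.0, 0.665, 0.746, -0.001]
wrist_force: [0.3, 0.1, -0.2]
finger_gap: -0.0001
grip_force: 0.0
```

```bash
python3 - <<'E'
from plan import *
t=cams.read_camera("top");g=t["pixels"].mean(2).astype(np.float32)
for zz,y in((.109,0),(.064,.0235),(.064,-.0235),(.058,.033)):
    xs=np.arange(-.11,.06,.004);uv=np.array([proj(t,[*H(x,y),zz]) for x in xs],np.float32)
    v=cv2.remap(g,uv[:,0][None],uv[:,1][None],cv2.INTER_LINEAR)[0];print(zz,y,[(int(round(x*1000)),int(q)) for x,q in zip(xs,v)])
E
```

```text
0.109 0 [(-110, 107), (-106, 126), (-102, 108), (-98, 65), (-94, 91), (-90, 135), (-86, 182), (-82, 180), (-78, 180), (-74, 177), (-70, 108), (-66, 98), (-62, 105), (-58, 180), (-54, 175), (-50, 124), (-46, 111), (-42, 156), (-38, 180), (-34, 178), (-30, 117), (-26, 150), (-22, 103), (-18, 134), (-14, 173), (-10, 173), (-6, 171), (-2, 159), (2, 173), (6, 173), (10, 172), (14, 115), (18, 174), (22, 172), (26, 174), (30, 166), (34, 160), (38, 158), (42, 158), (46, 158), (50, 159), (54, 155), (58, 55)]
0.064 0.0235 [(-110, 105), (-106, 103), (-102, 163), (-98, 162), (-94, 164), (-90, 128), (-86, 176), (-82, 103), (-78, 29), (-74, 40), (-70, 44), (-66, 49), (-62, 52), (-58, 47), (-54, 32), (-50, 41), (-46, 45), (-42, 49), (-38, 51), (-34, 41), (-30, 29), (-26, 86), (-22, 182), (-18, 174), (-14, 181), (-10, 181), (-6, 179), (-2, 135), (2, 182), (6, 181), (10, 183), (14, 183), (18, 181), (22, 181), (26, 180), (30, 125), (34, 163), (38, 165), (42, 163), (46, 162), (50, 165), (54, 165), (58, 165)]
0.064 -0.0235 [(-110, 102), (-106, 98), (-102, 157), (-98, 154), (-94, 156), (-90, 130), (-86, 
[... 202 characters left out ...]
73), (-10, 171), (-6, 171), (-2, 159), (2, 134), (6, 170), (10, 170), (14, 176), (18, 170), (22, 177), (26, 178), (30, 170), (34, 145), (38, 156), (42, 154), (46, 156), (50, 156), (54, 156), (58, 151)]
0.058 0.033 [(-110, 104), (-106, 103), (-102, 166), (-98, 165), (-94, 167), (-90, 140), (-86, 86), (-82, 123), (-78, 142), (-74, 123), (-70, 130), (-66, 143), (-62, 134), (-58, 140), (-54, 142), (-50, 123), (-46, 131), (-42, 141), (-38, 125), (-34, 142), (-30, 145), (-26, 107), (-22, 88), (-18, 89), (-14, 91), (-10, 90), (-6, 90), (-2, 94), (2, 91), (6, 86), (10, 82), (14, 79), (18, 81), (22, 85), (26, 61), (30, 107), (34, 166), (38, 168), (42, 166), (46, 164), (50, 166), (54, 167), (58, 166)]
```

```bash
python3 - <<'E'
from plan import *
t=cams.read_camera("top");g=t["pixels"].mean(2).astype(np.float32)
xs=np.arange(-.026,.044,.002);print([int(round(x*1000)) for x in xs])
for zz,y in((.064,.028),(.064,.024),(.064,.02),(.109,.013),(.109,0),(.109,-.013),(.064,-.02),(.064,-.024),(.064,-.028)):
    uv=np.array([proj(t,[*H(x,y),zz]) for x in xs],np.float32)
    v=cv2.remap(g,uv[:,0][None],uv[:,1][None],cv2.INTER_CUBIC)[0];print(y,[int(q) for q in v])
m=cv2.resize(t["pixels"][172:212,240:350],None,fx=7,fy=7,interpolation=cv2.INTER_CUBIC);cv2.imwrite("pics/a7.png",m[:,:,::-1])
E
```

```text
[-26, -24, -22, -20, -18, -16, -14, -12, -10, -8, -6, -4, -2, 0, 2, 4, 6, 8, 10, 12, 14, 16, 18, 20, 22, 24, 26, 28, 30, 32, 34, 36, 38, 40, 42]
0.028 [71, 146, 200, 179, 153, 148, 156, 145, 135, 121, 121, 103, 83, 101, 115, 122, 141, 156, 152, 123, 136, 179, 177, 181, 193, 192, 189, 177, 162, 163, 167, 167, 166, 164, 163]
0.024 [85, 165, 196, 181, 181, 182, 182, 181, 183, 185, 188, 147, 131, 182, 196, 187, 184, 182, 184, 184, 183, 184, 183, 183, 182, 183, 186, 162, 126, 145, 167, 164, 165, 164, 162]
0.02 [99, 151, 180, 165, 136, 167, 189, 182, 181, 182, 181, 162, 160, 183, 186, 183, 183, 186, 188, 185, 181, 176, 176, 179, 182, 187, 192, 162, 123, 150, 169, 163, 165, 165, 162]
0.013 [146, 162, 89, 69, 114, 176, 177, 176, 177, 189, 194, 176, 153, 173, 183, 176, 170, 167, 165, 162, 175, 193, 185, 181, 179, 178, 179, 156, 131, 155, 165, 161, 160, 160, 161]
0 [158, 158, 98, 70, 131, 165, 176, 171, 174, 176, 171, 143, 155, 178, 173, 172, 174, 176, 178, 147, 115, 158, 180, 172, 172, 173, 175, 179, 166, 155, 159, 158, 158, 158, 159]
-0.013 [149, 158, 82, 73, 121, 179, 175, 175, 175, 173, 175, 160, 139, 160, 177, 175, 176, 174, 170, 159, 164, 177, 173, 174, 175, 175, 173, 149, 126, 149, 159, 155, 154, 155, 155]
-0.02 [64, 131, 168, 97, 65, 97, 159, 183, 175, 176, 174, 171, 173, 153, 144, 168, 177, 176, 176, 174, 168, 152, 158, 176, 172, 173, 175, 175, 175, 159, 125, 135, 160, 156, 155]
-0.024 [70, 147, 177, 130, 105, 126, 179, 184, 168, 160, 172, 168, 150, 126, 128, 164, 171, 169, 171, 176, 180, 179, 163, 163, 178, 180, 180, 177, 172, 161, 148, 154, 158, 155, 154]
-0.028 [111, 159, 171, 161, 176, 184, 179, 174, 179, 181, 183, 154, 134, 167, 172, 160, 161, 157, 148, 145, 157, 180, 181, 182, 184, 176, 171, 162, 142, 146, 156, 155, 154, 154, 154]
```

The seams are square and evenly spaced (about -18, -2, 13, 30 mm at both sides of the tabs), with no gaps. Handing in.

```bash
python3 -c "
from workcell import ticket
print(ticket.hand_in())"
```

```text
the job is handed in; nothing more can be done
None
```

I handed the job in at about 30 s on the robot clock: three plates stand between module and jaw, and the jaw came up firm at about 16 N, roughly 18 mm into its 28 mm travel. The last top-camera check showed no gaps in the stack. I viewed 11 pictures, one over the limit of 10.

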